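Sort the part-used plaster tins by feel and shut the drawer

ROBOT

A 6-joint arm with a two-finger parallel gripper is mounted at the origin on the work surface. World frame = base frame: x ahead of the robot, y to its left, z up, the work surface at z = 0. Lengths are in mm, angles in rad, forces in N, time in s.
With the tool pointing down it reaches from about 350 to 875 mm from the base axis. Payload 4.2 kg.
Tool frame: the origin (TCP) lies at the very end of the fingers, on their centre line; the grasp point (between the pads) lies arm.hold_point_z behind it (arm.hold_point_z is the distance from the TCP to the grasp point, in mm); y points along the fingers, x is the direction in which the jaws open and shut, and the axes are right-handed (so a half turn about y gives the same grasp; the last joint's range is limited). The gripper opens to 85 mm and grips with 20 to 120 N. Pads are 22 mm wide; open, the fingers measure 114 mm over their backs; the gripper's body (76 mm by 85 mm) begins 54 mm behind the grasp point. The pads swing forward as they close: fully open they stand 13 mm farther back than shut.
Start: joints at [-0.96, 0.385, 0.008, 0, -1.194, -0.259], TCP at [215.382, -586.694, 231.312] pointing down, gripper open.
Joint ranges: [-3.14, 3.14], [-1.21, 2.06], [-1.07, 1.41], [-3.16, 2.05], [-2.99, -0.16], [-3.1, 3.1]. Speed limits (rad/s): [2.79, 2.79, 3.14, 3.14, 3.14, 3.14].

INTERFACE

Orientations are given as a unit quaternion [x, y, z, w].
In Python, from bench import arm gives the robot as it stands.
- The arm moves only by the shell command python3 -m creep 'ROWS'. ROWS is JSON, a list of rows, each a list of 3 entries, a list of its own where there are three numbers: the shift along the world's x, y, z in mm, then the turn, a rotation vector about the world's x, y, z in rad, then the gripper command: -1 is shut, 1 is fully open, values between are in proportion. In form: [[[dx, dy, dz], [wx, wy, wz], jaw], ...]. A call has 1 to 12 rows; each row is the pose to reach, as a shift and turn from the pose commanded when the call began; what a row does not reach only later rows make up. A row lasts 1/12 s, in which the tool goes at most 41.7 mm and 7.16 degrees, less where a joint would pass 70% of its speed; a pose out of reach is approached as far as the arm can. A call with a gripper value outside its range is refused whole. The fingers move at their own pace and stop on an object; the grip force is fixed at half the most. Time passes only in rows, so rows that repeat a pose let the fingers close. It gives the time, the measured TCP pose, the force and the opening at its end, in the units of the state.
- arm.read_state(): the state, without advancing time (a new reading comes with each control period).
- arm.get_image(name): name is "side" or "top" or "wrist"; returns (picture, depth): 384x512x3 uint8, red, green, blue; 384x512 float32, mm along the optical axis (not along the pixel's ray), 0 where there is no reading.
- arm.camera_params(name): a dict with "camera_matrix" (3x3 intrinsics, pixels), "k1" (the pictures are not rectified: a ray, as slopes to the right and down, at radius r is drawn at 1 + k1 r^2 times it, then the intrinsics apply), "extrinsics" (4x4, takes a point from world to camera coordinates); the wrist camera has in their place "T_tool_cam" (4x4, takes a point from camera to tool coordinates, whose origin is the TCP and whose axes are the tool frame's). Camera axes: x right, y down, z forward; pixel columns grow to the right and rows downward; lengths in mm; the calibration is good to about 2 mm. A picture is of the moment at which its call begins: read the wrist's pose just before it. camera_params takes no time and is no camera call.
- arm.job_done(): hands the job in, once; it reports no verdict.
The state is a dict: "clock": time; "joints": joint angles; "joint_vel": joint speeds; "joint_efforts": joint torques, N m; "position": TCP position; "ee_rot": TCP orientation; "contact_force": force on the tool from outside, world axes, zero at the start; "wrist_torque": the same for the moment, N m; "gripper_width": finger opening in mm.
Only numpy, scipy, OpenCV 4.12 (cv2) and the standard library are available. Lean on these libraries where they do the work, as an engineer would, in place of code of your own. Each camera call takes 0.05 s, during which the arm holds its last target.

TASK

The small plaster tins on the bench look alike, but some are nearly used up and only their weight tells. Pull the cabinet drawer wide open and lift each tin to feel its weight: stand every tin of 150 g or more upright in the drawer's front compartments, and every lighter one upright in the cardboard tray (a tin within about 35 g of that mark may go to either). Only when all are sorted, push the drawer fully shut, without slamming it and without knocking over the water cup.

Things in the scene. Friction and masses are not known exactly. Their poses are not given: they have to be found in the camera images.
- tin1: One of up to five alike small closed tins (some may be absent): upright cylinder, 52 mm diameter, 46 mm tall, aluminium with a paper label and white lid. Origin: centre of its underside, z up along its axis. Its mass is hidden, anywhere from 50 to 250 g, and new in every run whatever the name. Starts standing on the bench to the robot's right.
- tin2: One of up to five alike small closed tins (some may be absent): upright cylinder, 52 mm diameter, 46 mm tall, aluminium with a paper label and white lid. Origin: centre of its underside, z up along its axis. Its mass is hidden, anywhere from 50 to 250 g, and new in every run whatever the name. Starts standing on the bench to the robot's right.
- tin3: One of up to five alike small closed tins (some may be absent): upright cylinder, 52 mm diameter, 46 mm tall, aluminium with a paper label and white lid. Origin: centre of its underside, z up along its axis. Its mass is hidden, anywhere from 50 to 250 g, and new in every run whatever the name. Starts standing on the bench to the robot's right.
- tin4: One of up to five alike small closed tins (some may be absent): upright cylinder, 52 mm diameter, 46 mm tall, aluminium with a paper label and white lid. Origin: centre of its underside, z up along its axis. Its mass is hidden, anywhere from 50 to 250 g, and new in every run whatever the name. Starts standing on the bench to the robot's right.
- tin5: One of up to five alike small closed tins (some may be absent): upright cylinder, 52 mm diameter, 46 mm tall, aluminium with a paper label and white lid. Origin: centre of its underside, z up along its axis. Its mass is hidden, anywhere from 50 to 250 g, and new in every run whatever the name. Starts standing on the bench to the robot's right.
- drawer (a joint): Travel of the cabinet's drawer, m: 0 fully shut against its stop, grows as it is pulled out towards the robot, 0.165 at its outer stop. Starts somewhat ajar. Dry friction about 2 N and light damping; it stays where it is left.
- drawer_handle (a point): Middle of the drawer's bar handle, 70 mm above the bench: a steel bar 10 mm thick, 100 mm long along the drawer's y, its centre 40 mm before the drawer's front face; can be pinched from above. Moves with the drawer. Axes: x into the cabinet (the drawer opens along -x), y to its left seen from the robot, z up.
- drawer_row (a point): Centre, on the drawer's floor (12 mm above the bench), of its row of five front compartments; moves with the drawer, same axes as the handle, 106 mm farther in (+x). Compartment centres at y = -0.122, -0.061, 0, 0.061, 0.122; each 58 mm wide in y, 108 mm long in x. A tin may stand anywhere in one. Neighbouring tins are 9 mm apart: close fingers along x.
- cabinet: Low wooden cabinet, fixed, 220 mm deep, 337 mm wide, 95 mm high, x into it, origin under its centre. Its front edge is 52 mm behind the handle bar when shut. The drawer's front board rises to 80 mm above the bench, its inner face 54 mm before the row's centre line; dividers top out at 40 mm, a crosswall 55 mm behind the row at 44 mm. Standing tins clear the cabinet top by 25 mm.
- tray: Low open cardboard tray, fixed, 128 mm (x) by 318 mm (y) and 34 mm high, walls and floor 4 mm thick. Origin: centre of its underside; x across, y along its length, z up. Takes all five tins in a row along y.
- water: Water cup, 76 mm across the rim, 70 mm tall, a bystander at the right. Origin: centre of its underside, z up.
Things that resemble listed ones, but are neither listed nor needed, are in the scene too. What is shaped like the tin4 but green or yellow is not meant.

How it is judged:
By the outcome, as a careful person would: the job done as asked, in the order asked, and still so for the second after the job is handed in, with the robot touching nothing.
Of tin1, tin2, tin3, tin4, tin5 only 3 to 5 are there at a start; the rules pass over those that are not, and their reading is None.
At some moment in a run one of tin1, tin2, tin3, tin4, tin5 may be knocked a few centimetres aside while the robot is not near it.
It also fails if it takes over 210 s, if anything falls off the work surface, if the arm or the gripper's body presses on something with over 40 N, if the wrist force passes 120 N, or if a joint passes its speed limit or range.

## Working session

There is one attempt and no reset: what is moved stays moved. The work goes in short steps, Python scripts to look and compute and a shell command to move; the robot and the scene stay as the last step left them, time stands still between calls to the robot, and variables do not carry over. Pictures are saved under pics/ and viewed, and the job is handed in when it is done.

```bash
ls; mkdir -p pics
cat > h.py <<'E'
import numpy as np, cv2
from bench import arm
from scipy.spatial.transform import Rotation as R
def snap(n,fn=None):
    s=arm.read_state(); p,d=arm.get_image(n)
    if fn: cv2.imwrite('pics/'+fn,p[:,:,::-1])
    return s,p,d
def cam(n,s=None):
    c=arm.camera_params(n); K=np.array(c['camera_matrix']);k1=c['k1']
    if n=='wrist':
        T=np.eye(4);T[:3,:3]=R.from_quat(s['ee_rot']).as_matrix();T[:3,3]=s['position']
        E=np.linalg.inv(T@np.array(c['T_tool_cam']))
    else: E=np.array(c['extrinsics'])
    return K,k1,E
def ray(c,u,v):
    K,k1,E=c
    x=(u-K[0,2])/K[0,0];y=(v-K[1,2])/K[1,1];a,b=x,y
    for _ in range(30):
        r=a*a+b*b;a=x/(1+k1*r);b=y/(1+k1*r)
    Ei=np.linalg.inv(E);return Ei[:3,3],Ei[:3,:3]@np.array([a,b,1.])
def onz(c,u,v,z):
    o,d=ray(c,u,v);return o+d*(z-o[2])/d[2]
def dep(c,u,v,d):
    o,r=ray(c,u,v);return o+r*d[int(v),int(u)]
E
python3 - <<'E'
from h import *
s,_,_=snap('top','top0.png');snap('side','side0.png');snap('wrist','wr0.png')
print(s,arm.hold_point_z)
for n in['top','side','wrist']:print(arm.camera_params(n))
E
```

```text
pics
{'clock': 0.0, 'joints': array([-9.60382262e-01,  3.85567959e-01,  6.60943078e-03, -5.61550896e-04,
       -1.19396400e+00, -2.58586502e-01]), 'joint_vel': array([-0.00089719,  0.00011945,  0.00103501, -0.0008593 , -0.00086853,
        0.00184492]), 'joint_efforts': array([-1.06206418e-03, -3.92292345e+01,  1.88405085e+01,  4.18628097e+00,
       -4.61609088e-03, -9.70625052e-06]), 'position': array([ 215.20642386, -586.15317854,  230.1989865 ]), 'ee_rot': array([ 0.4041969 ,  0.58017686, -0.57931349, -0.40548188]), 'contact_force': array([ 0.12088449,  0.06101709, -0.62643261]), 'wrist_torque': array([-0.05262082, -0.01723253, -0.00824902]), 'gripper_width': 85.25962817059002} 18.700000000000003
{'camera_matrix': array([[467.06498527,   0.        , 252.40535524],
       [  0.        , 467.06498527, 195.20732089],
       [  0.        ,   0.        ,   1.        ]]), 'k1': -0.046981684755814664, 'extrinsics': array([[ 3.06365958e-02, -9.99515834e-01,  5.43112532e-03,
        -1.91563332e+02],
       [-9.96811328e-01, -3.09533318e-02, -7.35463684e-02,
         5.63855980e+02],
   
[... 581 characters left out ...]
34815196e-01, -6.90823860e-01,
         1.33300533e+03],
       [ 0.00000000e+00,  0.00000000e+00,  0.00000000e+00,
         1.00000000e+00]])}
{'camera_matrix': array([[305.97763834,   0.        , 260.04048483],
       [  0.        , 305.97763834, 193.00967421],
       [  0.        ,   0.        ,   1.        ]]), 'k1': -0.05546690862680636, 'T_tool_cam': array([[ 9.99999954e-01,  2.65794628e-04,  1.45721752e-04,
        -2.49909863e-01],
       [-6.53404907e-05, -2.80421292e-01,  9.59877021e-01,
        -1.42525605e+02],
       [ 2.95993638e-04, -9.59876986e-01, -2.80421262e-01,
         7.00774659e+01],
       [ 0.00000000e+00,  0.00000000e+00,  0.00000000e+00,
         1.00000000e+00]])}
```

View pics/top0.png

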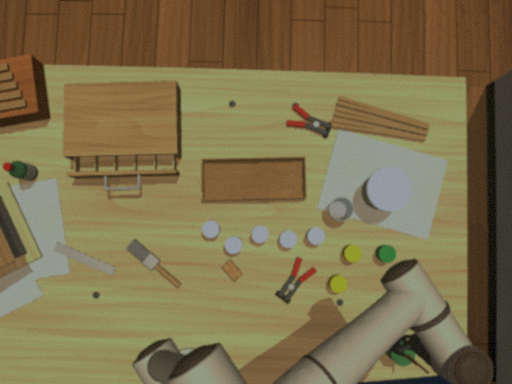

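View pics/side0.png

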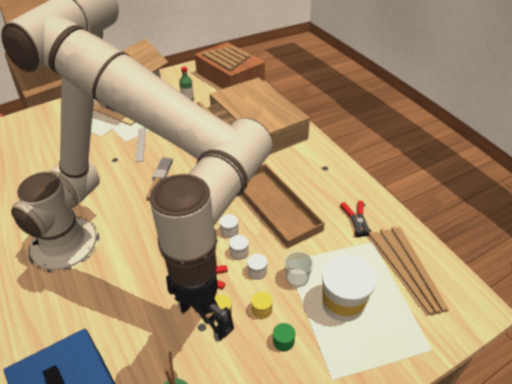

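View pics/wr0.png

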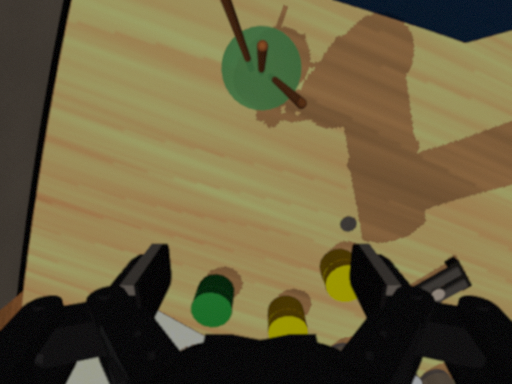

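The top view shows five white-lidded tins at about (210,230), (233,246), (260,235), (288,240) and (315,237). The yellow ones at (352,253) and (338,284) and the green one at (386,254) are excluded by colour. The cup is at (340,209), the handle at (123,184) and the tray at (253,180). Next I'll measure these.

```bash
cat > tins.py <<'E'
from h import *
def tins(p,c,z=46,box=None,amin=60,amax=600):
    h=cv2.cvtColor(p,cv2.COLOR_RGB2HSV); m=((h[:,:,1]<60)&(h[:,:,2]>120)).astype(np.uint8)
    n,l,st,ce=cv2.connectedComponentsWithStats(m); out=[]
    for i in range(1,n):
        if amin<st[i,4]<amax: out.append((ce[i],st[i,2:5],onz(c,*ce[i],z)))
    return out
E
python3 - <<'E'
from tins import *
s,p,d=snap('top'); c=cam('top')
for o in tins(p,c): print(o[0].round(1),o[1],o[2].round(0), d[int(o[0][1]),int(o[0][0])], dep(c,*o[0],d).round())
def P(n,u,v,z): print(n,onz(c,u,v,z).round(), dep(c,u,v,d).round())
P('cup',340,209,70)
for u,v in [(65,83),(178,82),(179,155),(65,155)]: P('cab',u,v,95)
for u,v in [(202,159),(304,157),(305,200),(203,202)]: P('tray',u,v,34)
for x in [(60,130,200,150,8,'cab'),(190,140,320,220,6,'tray')]:pass
a=p[60:215,50:320];cv2.imwrite('pics/c1.png',cv2.resize(a[:,:,::-1],None,fx=2.9,fy=2.9,interpolation=cv2.INTER_CUBIC))
E
```

```text
[122.  185.8] [ 36  14 116] [584. 221.  46.] 1449.5482 [588. 233.   2.]
[210.4 228.7] [ 19  19 273] [463. -51.  46.] 1401.2175 [463. -51.  42.]
[259.7 233.8] [ 19  19 272] [ 453. -199.   46.] 1394.4497 [ 453. -199.   49.]
[316.  235.5] [ 18  18 265] [ 453. -368.   46.] 1399.6521 [ 453. -368.   44.]
[287.8 238.6] [ 19  18 271] [ 441. -284.   46.] 1396.8088 [ 441. -284.   46.]
[233.  244.5] [ 19  18 273] [ 418. -121.   46.] 1397.5953 [ 418. -121.   43.]
[150.1 261.3] [ 15  16 148] [360. 125.  46.] 1412.8455 [359. 130.  22.]
[145.5 370. ] [ 26  30 205] [ 41. 126.  46.] 1196.7317 [ 93.  89. 220.]
[313.5 377.3] [ 42  19 329] [  35. -371.   46.] 759.31665 [ 226. -281.  669.]
cup [ 533. -434.   70.] [ 536. -446.    8.]
cab [882. 395.  95.] [912. 436.  -3.]
cab [894.  57.  95.] [923.  73.   2.]
cab [675.  44.  95.] [683.  52.  46.]
cab [665. 381.  95.] [666. 381.  94.]
tray [675. -17.  34.] [674. -17.  36.]
tray [ 691. -328.   34.] [ 691. -329.   30.]
tray [ 559. -334.   34.] [ 561. -338.   -2.]
tray [543. -25.  34.] [545. -21.  -1.]
```

View pics/c1.png

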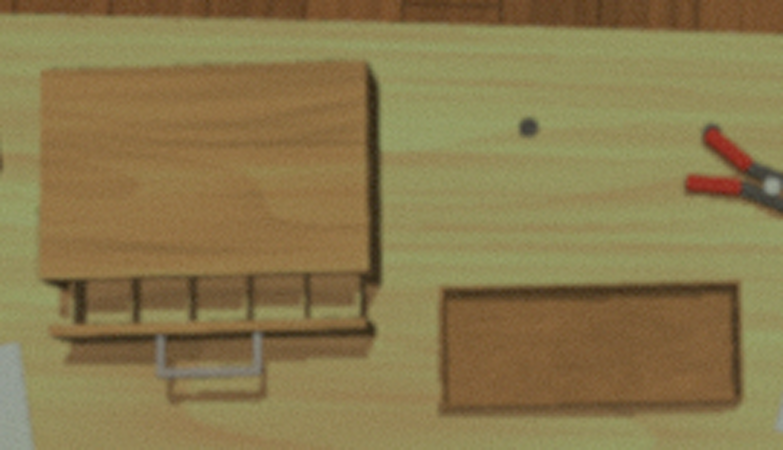

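Run:
```python
from h import *
c=cam('top')
f=lambda u,v,z:onz(c,50+u/2.9-.3,60+v/2.9-.3,z).round(1)[:2]
print('h',f(157,373,70),f(261,373,70))
print('cab',[f(*q,95) for q in[(40,279),(366,272),(366,64),(42,71)]])
print('fb',f(53,333,80),f(371,330,80))
print('tray',[f(*q,34) for q in[(443,289),(738,285),(740,404),(443,410)]])
print('div',[f(*q,40) for q in[(79,318),(137,318),(194,318),(251,318),(308,318)]])
```

```text
h [572.7 267.8] [576.  160.8]
cab [array([662.6, 384.9]), array([679.4,  53.6]), array([894.3,  63.4]), array([878.4, 397.3])]
fb [609.6 374.1] [622.5  48.4]
tray [array([673.5, -18.2]), array([ 687.6, -328.8]), array([ 561.9, -333.7]), array([546. , -23.2])]
div [array([630.5, 363.3]), array([632.3, 301.7]), array([634.1, 241.4]), array([635.9, 181.4]), array([637.7, 121.4])]
```

```bash
cat > ft.py <<'E'
from h import *
def ft(n=15):
    F=[];J=[];T=[]
    for _ in range(n):
        arm.get_image('top');s=arm.read_state();F.append(s['contact_force']);J.append(s['joint_efforts']);T.append(s['wrist_torque'])
    F=np.array(F);print('F',F.mean(0).round(3),'sd',F.std(0).round(3),'J',np.mean(J,0).round(3),np.std(J,0).round(3)[1:4],'pos',s['position'].round(1),'t',round(s['clock'],2),'w',round(s['gripper_width'],1))
    return F
E
python3 - <<'E'
from ft import *
s=arm.read_state();M=R.from_quat(s['ee_rot']).as_matrix();print(M.round(3))
for sg in(1,-1):
    x=sg*np.array([np.cos(.043),np.sin(.043),0]);y=np.array([0,0,-1.]);G=np.stack([x,y,np.cross(x,y)],1)
    print(sg,R.from_matrix(G@M.T).as_rotvec())
print(M.T@[0,0,1])
f=ft(15);print(f[:,2].round(2))
E
```

```text
[[-0.345 -0.001 -0.939]
 [ 0.939  0.001 -0.345]
 [ 0.001 -1.     0.   ]]
1 [-1.36023926e-03  7.58650071e-04 -1.87950372e+00]
-1 [-6.97171817e-04 -1.25001040e-03  1.26208842e+00]
[ 1.33396024e-03 -9.99999105e-01  1.05983312e-04]
F [-0.193 -0.169  0.125] sd [0.576 0.529 0.485] J [ 0.0000e+00 -3.9185e+01  1.8848e+01  4.1880e+00 -1.0000e-03 -0.0000e+00] [0.018 0.014 0.003] pos [ 215.4 -586.7  231.3] t 0.95 w 85.6
[-0.5   0.1   0.02  0.3   0.71  0.64  1.01 -0.01 -0.29  0.01 -0.68  0.21
 -0.6   0.26  0.68]
```

```bash
python3 -m creep '[[[40,90,0],[0,0,0.12],-0.2],[[80,178,0],[0,0,0.24],-0.2],[[120,267,0],[0,0,0.36],-0.2],[[359,802,0],[0,0,0.48],-0.2],[[359,802,0],[0,0,0.6],-0.2],[[359,802,0],[0,0,0.72],-0.2],[[359,802,0],[0,0,0.84],-0.2],[[359,802,0],[0,0,0.96],-0.2],[[359,802,0],[0,0,1.08],-0.2],[[359,802,0],[0,0,1.2],-0.2],[[359,802,0],[0,0,1.262],-0.2],[[359,802,0],[0,0,1.262],-0.2]]'; python3 -c "
from bench import arm
s=arm.read_state();print(s['position'],s['ee_rot'],s['joints'])"
```

```text
clock: 1.95
position: [420.1, -128.3, 231.9]
ee_rot: [0.016, -0.707, 0.707, -0.017]
contact_force: [1.0, -0.2, -0.8]
gripper_width: 34.0
[ 420.11670845 -128.33288342  231.88027155] [ 0.01557919 -0.7069053   0.70694188 -0.01659432] [ 7.59450638e-02  6.13751185e-02 -4.18887957e-01  1.44421372e-04
 -1.08910243e+00 -3.05077231e-02]
```

```bash
python3 -m creep '[[[154,343,-60],[0,0,0],-0.2],[[154,343,-60],[0,0,0],-0.2],[[154,343,-60],[0,0,0],-0.2],[[154,343,-60],[0,0,0],-0.2],[[154,343,-60],[0,0,0],-0.2],[[154,343,-60],[0,0,0],-0.2],[[154,343,-60],[0,0,0],-0.2],[[154,343,-60],[0,0,0],-0.2],[[154,343,-60],[0,0,0],-0.2],[[154,343,-60],[0,0,0],-0.2],[[154,343,-60],[0,0,0],-0.2],[[154,343,-60],[0,0,0],-0.2]]'
python3 - <<'E'
from h import *
s,p,d=snap('wrist','wr1.png');print(s['position'],s['joints'],s['clock'])
E
```

```text
clock: 2.95
position: [573.3, 212.5, 170.8]
ee_rot: [0.016, -0.707, 0.707, -0.015]
contact_force: [-0.0, -0.5, -0.6]
gripper_width: 34.0
[573.25635577 212.46461739 170.82351622] [ 6.19370718e-01  4.09475612e-01 -1.12402715e-01 -3.71322145e-05
 -1.05039761e+00 -5.75888248e-01] 2.95
```

View pics/wr1.png

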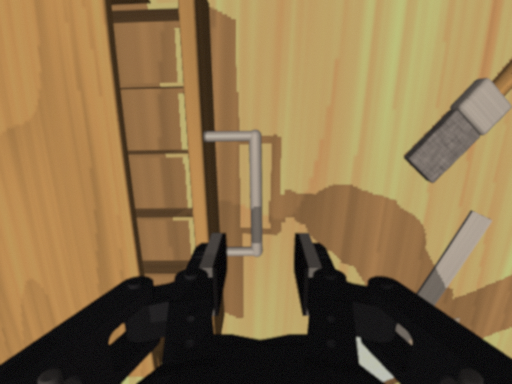

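Run:
```python
from h import *
s=arm.read_state();c=cam('wrist',s);print(R.from_quat(s['ee_rot']).as_matrix().round(4))
a=onz(c,256,133,73);b=onz(c,256,251,73);print(a,b,(a+b)/2,-(b-a)[0]/(b-a)[1])
a=onz(c,185,80,80);b=onz(c,198,230,80);print('board in',a,b,-(b-a)[0]/(b-a)[1])
a=onz(c,110,10,95);b=onz(c,144,290,95);print('cab edge',a,b,-(b-a)[0]/(b-a)[1])
```

```text
[[-9.991e-01 -6.000e-04  4.260e-02]
 [-4.260e-02 -4.000e-04 -9.991e-01]
 [ 6.000e-04 -1.000e+00  4.000e-04]]
[579.59596011 162.64003069  73.        ] [575.6326831  263.74765856  73.        ] [577.6143216  213.19384462  73.        ] 0.03919859556756402
board in [632.56570113 125.94031755  80.        ] [624.43296208 243.09436511  80.        ] 0.06941918970564992
cab edge [678.06668637  84.22829684  95.        ] [667.74424757 292.9500101   95.        ] 0.049455510091107074
```

```bash
python3 -m creep '[[[4,1,0],[0,0,0],-0.4],[[4,1,-30],[0,0,0],-0.4],[[4,1,-60],[0,0,0],-0.4],[[4,1,-90],[0,0,0],-0.4],[[4,1,-110],[0,0,0],-0.4],[[4,1,-119],[0,0,0],-0.4],[[4,1,-119],[0,0,0],-0.4],[[4,1,-119],[0,0,0],-1],[[4,1,-119],[0,0,0],-1],[[4,1,-119],[0,0,0],-1],[[4,1,-119],[0,0,0],-1],[[4,1,-119],[0,0,0],-1]]'
```

```text
clock: 4.0
position: [578.3, 213.4, 53.8]
ee_rot: [-0.015, 0.707, -0.707, 0.016]
contact_force: [-1.2, -3.4, 3.6]
gripper_width: 7.7
```

```bash
python3 -m creep '[[[-5,0,0],[0,0,0],-1],[[-15,-1,0],[0,0,0],-1],[[-28,-1,0],[0,0,0],-1],[[-40,-2,0],[0,0,0],-1],[[-52,-2,0],[0,0,0],-1],[[-64,-3,0],[0,0,0],-1],[[-76,-3,0],[0,0,0],-1],[[-88,-4,0],[0,0,0],-1],[[-100,-4,0],[0,0,0],-1],[[-108,-5,0],[0,0,0],-1],[[-112,-5,0],[0,0,0],-1],[[-112,-5,0],[0,0,0],-1]]'
```

```text
clock: 5.0
position: [464.7, 207.2, 53.8]
ee_rot: [0.016, -0.706, 0.708, -0.015]
contact_force: [-1.5, -5.2, 8.8]
gripper_width: 7.4
```

```bash
python3 -m creep '[[[-4,0,0],[0,0,0],-1],[[-8,0,0],[0,0,0],-1],[[-12,0,0],[0,0,0],-1],[[-15,0,0],[0,0,0],-1],[[-17,0,0],[0,0,0],-1],[[-17,0,0],[0,0,0],-1]]'
```

```text
clock: 5.5
position: [455.8, 207.1, 53.8]
ee_rot: [0.012, -0.707, 0.707, -0.021]
contact_force: [32.3, -22.5, -9.5]
gripper_width: 7.4
```

```bash
python3 -m creep '[[[4,2,0],[0,0,0],-1],[[7,2,0],[0,0,0],-1],[[7,2,0],[0,0,0],-0.4],[[7,2,0],[0,0,0],-0.4],[[7,2,0],[0,0,0],-0.4],[[7,2,0],[0,0,0],-0.4],[[7,2,30],[0,0,0],-0.4],[[7,2,70],[0,0,0],-0.4],[[7,2,110],[0,0,0],-0.4],[[7,2,140],[0,0,0],-0.4],[[7,2,140],[0,0,0],-0.4]]'
python3 - <<'E'
from tins import *
s,p,d=snap('wrist','wr2.png');print(s['position'],s['clock'])
s,p,d=snap('top','top1.png');c=cam('top')
for o in tins(p,c): print(o[0].round(1),o[1],o[2].round(0))
E
```

```text
clock: 6.42
position: [459.0, 213.7, 199.6]
ee_rot: [-0.012, 0.71, -0.704, 0.021]
contact_force: [1.0, -0.4, 1.1]
gripper_width: 25.2
[458.98842621 213.74985616 199.60110835] 6.4167
[128.9 227.2] [26 14 87] [460. 194.  46.]
[210.3 228.7] [ 19  19 273] [463. -51.  46.]
[259.7 233.8] [ 19  19 274] [ 453. -199.   46.]
[316.  235.5] [ 18  18 266] [ 452. -368.   46.]
[287.9 238.6] [ 19  18 273] [ 441. -284.   46.]
[233.  244.5] [ 19  18 273] [ 418. -121.   46.]
[ 68.3 263.4] [ 54  28 549] [346. 371.  46.]
[150.2 261.4] [ 15  16 148] [360. 125.  46.]
[ 36.9 290.5] [ 11  16 102] [262. 462.  46.]
[ 44.2 379. ] [ 31  12 142] [  2. 427.  46.]
```

View pics/wr2.png

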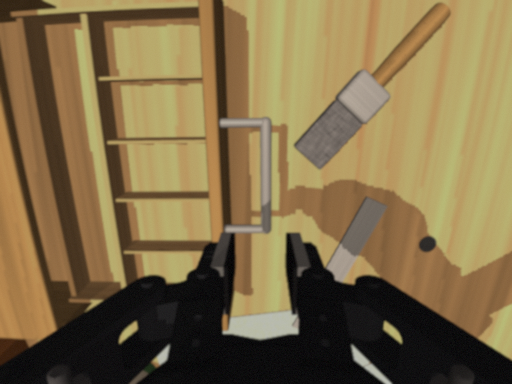

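View pics/top1.png

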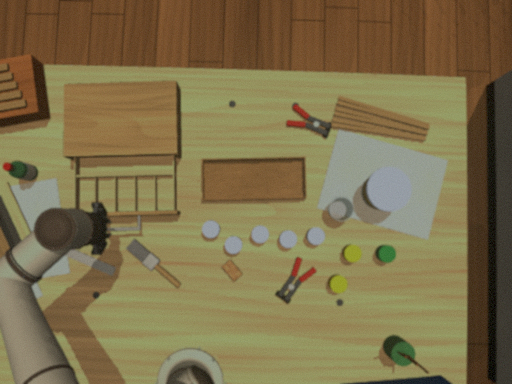

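The drawer is now wide open, its handle bar runs from (266,122) to (265,228) in the wrist view, and five compartments are visible. Next I'll measure the row.

Run:
```python
from h import *
s=arm.read_state();c=cam('wrist',s);print(R.from_quat(s['ee_rot']).as_matrix().round(4),s['position'])
q=lambda n,u,v,z:print(n,onz(c,u,v,z).round(1))
q('h',267,122,73);q('h',266,228,73)
for u,v in[(202,78),(206,140),(210,195),(214,245)]:q('div front',u,v,40)
for u,v in[(100,78),(108,140),(116,197),(124,248)]:q('div back',u,v,40)
q('board in',202,30,80);q('board in',212,200,80)
c=cam('top');
s,p,d=snap('top');a=p[140:240,60:200];cv2.imwrite('pics/c2.png',cv2.resize(a[:,:,::-1],None,fx=5,fy=5,interpolation=cv2.INTER_CUBIC))
```

```text
[[-0.999   0.0026  0.0437]
 [-0.0437  0.0033 -0.999 ]
 [-0.0028 -1.     -0.0032]] [455.83050447 211.78120532 193.69756594]
h [454.  155.5  73. ]
h [450.  251.6  73. ]
div front [514.7 120.3  40. ]
div front [511.  176.9  40. ]
div front [507.2 232.1  40. ]
div front [503.2 287.7  40. ]
div back [610.1 123.1  40. ]
div back [607.2 180.5  40. ]
div back [604.3 238.7  40. ]
div back [601.  296.3  40. ]
board in [507.3  87.8  80. ]
board in [499.1 224.2  80. ]
```

View pics/c2.png

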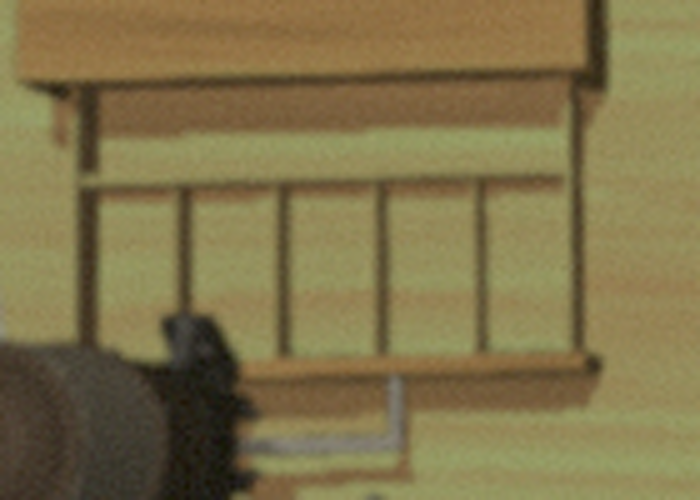

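Run:
```python
from h import *
c=cam('top')
f=lambda u,v,z:onz(c,60+u/5-.4,140+v/5-.4,z).round(1)[:2]
for u,v in[(184,270),(283,270),(381,270),(480,270)]:print('div mid',f(u,v,40))
for u in(130,232,332,430,520):print('xwall',f(u,185-8*(u-90)/470,44))
print('board top inner/outer',f(420,357,80),f(420,372,80))
s,p,d=snap('wrist','wr3.png');c=cam('wrist',s);print(s['position'])
q=lambda n,u,v,z:print(n,onz(c,u,v,z).round(1))
```

```text
div mid [558.3 299.2]
div mid [560.2 238.7]
div mid [562.  179.1]
div mid [563.9 118.9]
xwall [609.1 333.9]
xwall [612.1 271.5]
xwall [614.9 210.6]
xwall [617.8 151. ]
xwall [620.3  96.4]
board top inner/outer [508.8 143.7] [500.  143.3]
[455.07529427 211.03539607 192.11005079]
```

View pics/wr3.png

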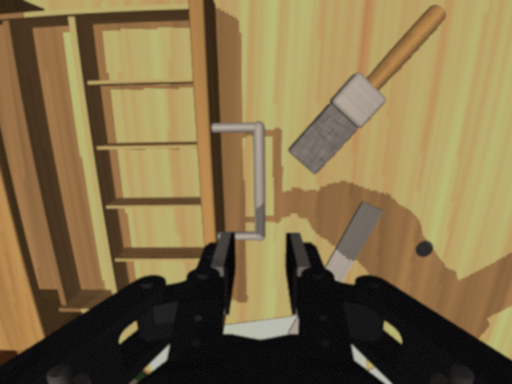

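Run:
```python
from h import *
s=arm.read_state();s['position']=np.array([455.08,211.04,192.1]);c=cam('wrist',s)
q=lambda n,u,v,z:print(n,onz(c,u,v,z).round(1))
q('h',260,124,73);q('h',260,237,73)
for u,v in[(150,82),(152,147),(155,203),(160,254)]:q('div',u,v,40)
print(arm.read_state()['position'],arm.read_state()['clock'])
```

```text
h [458.5 156.1  73. ]
h [454.  258.9  73. ]
div [561.  124.1  40. ]
div [561.8 184.1  40. ]
div [561.8 241.1  40. ]
div [559.7 298.7  40. ]
[454.81409883 210.60728722 191.26435198] 6.6167
```

```bash
python3 -m creep '[[[8,-262,-60],[0,0,0],0.7],[[8,-262,-60],[0,0,0],0.7],[[8,-262,-60],[0,0,0],0.7],[[8,-262,-60],[0,0,0],0.7],[[8,-262,-60],[0,0,0],0.7],[[8,-262,-60],[0,0,0],0.7],[[8,-262,-60],[0,0,0],0.7],[[8,-262,-60],[0,0,0],0.7],[[8,-262,-60],[0,0,0],0.7],[[8,-262,-60],[0,0,0],0.7],[[8,-262,-60],[0,0,0],0.7],[[8,-262,-60],[0,0,0],0.7]]'
python3 - <<'E'
from ft import *
ft(12);ft(12);s=arm.read_state();print(R.from_quat(s['ee_rot']).as_matrix().round(3))
snap('wrist','wr4.png')
E
```

```text
clock: 7.62
position: [463.9, -50.3, 132.3]
ee_rot: [-0.016, 0.707, -0.707, 0.016]
contact_force: [-0.5, -0.0, 0.1]
gripper_width: 72.5
F [-0.053  0.025  0.176] sd [0.41  0.358 0.469] J [ 1.8000e-02 -2.6996e+01  1.5100e+01  3.3540e+00  1.0000e-03 -0.0000e+00] [0.047 0.012 0.001] pos [463.7 -51.4 132.3] t 8.22 w 72.4
F [-0.117  0.009 -0.031] sd [0.326 0.564 0.445] J [ 3.0000e-03 -2.7036e+01  1.5100e+01  3.3550e+00 -0.0000e+00 -0.0000e+00] [0.003 0.001 0.   ] pos [463.7 -51.3 132.3] t 8.82 w 72.8
[[-0.999 -0.     0.043]
 [-0.043  0.    -0.999]
 [ 0.    -1.    -0.   ]]
```

View pics/wr4.png

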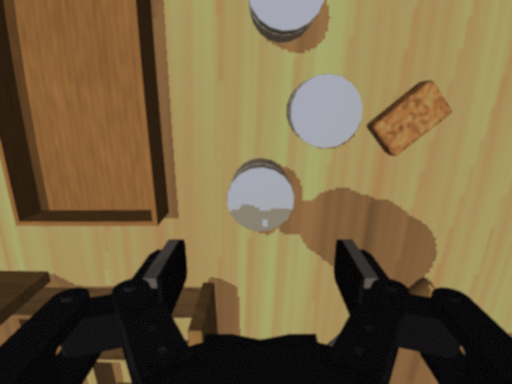

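```bash
cat > wt.py <<'E'
from tins import *
def wt(fn=None,z=46):
    s,p,d=snap('wrist',fn);c=cam('wrist',s)
    for o in tins(p,c,z,amin=1500,amax=9000): print(o[0].round(1),o[1],o[2].round(1))
    print(s['position'].round(1),s['clock'])
E
python3 -c "
from wt import *
wt()"
```

```text
[285.9  12.2] [  77   31 1722] [ 453.2 -183.6   46. ]
[325.8 110.4] [  73   76 4283] [ 420.1 -120.1   46. ]
[260.1 198.3] [  68   64 3328] [464.9 -51.3  46. ]
[463.7 -51.3 132.3] 8.8667
```

```bash
python3 -m creep '[[[1,0,-35],[0,0,0],0.7],[[1,0,-70],[0,0,0],0.7],[[1,0,-100],[0,0,0],0.7],[[1,0,-115],[0,0,0],0.7],[[1,0,-122],[0,0,0],0.7],[[1,0,-122],[0,0,0],0.7],[[1,0,-122],[0,0,0],-1],[[1,0,-122],[0,0,0],-1],[[1,0,-122],[0,0,0],-1],[[1,0,-122],[0,0,0],-1],[[1,0,-122],[0,0,0],-1]]'; python3 -m creep '[[[-1,0,5],[0,0,0],-1],[[-1,0,20],[0,0,0],-1],[[-1,0,50],[0,0,0],-1],[[-1,0,85],[0,0,0],-1],[[-1,0,110],[0,0,0],-1],[[-1,0,122],[0,0,0],-1],[[-1,0,122],[0,0,0],-1],[[-1,0,122],[0,0,0],-1],[[-1,0,122],[0,0,0],-1]]';  python3 - <<'E'
from ft import *
ft(12);ft(12)
from wt import wt
wt('wr5.png')
E
```

```text
clock: 9.83
position: [466.0, -51.1, 11.7]
ee_rot: [-0.014, 0.707, -0.707, 0.017]
contact_force: [-0.5, 1.4, 6.3]
gripper_width: 51.0
clock: 10.58
position: [462.4, -51.5, 131.2]
ee_rot: [-0.016, 0.707, -0.707, 0.014]
contact_force: [-0.7, 0.9, -2.0]
gripper_width: 51.0
F [ 0.016  0.009 -1.089] sd [0.471 0.488 0.585] J [-3.0000e-03 -2.7631e+01  1.5406e+01  3.4740e+00 -4.0000e-03 -0.0000e+00] [0.23  0.063 0.01 ] pos [463.7 -51.4 132.2] t 11.18 w 50.7
F [ 0.263 -0.359 -0.745] sd [0.277 0.511 0.475] J [ 1.0000e-03 -2.7482e+01  1.5433e+01  3.4800e+00  0.0000e+00 -0.0000e+00] [0.018 0.004 0.001] pos [463.7 -51.4 132.3] t 11.78 w 50.5
[285.8  12.3] [  76   31 1730] [ 453.2 -183.6   46. ]
[325.7 110.4] [  73   76 4306] [ 420.1 -120.2   46. ]
[463.7 -51.4 132.3] 11.7833
```

View pics/wr5.png

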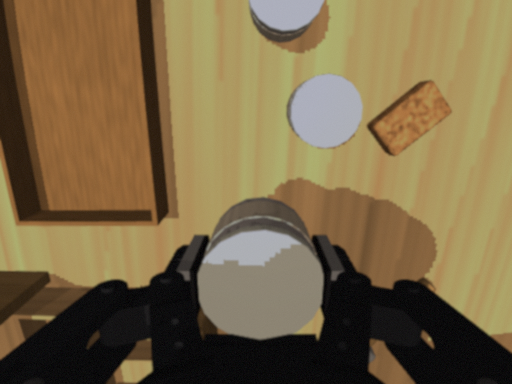

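About 97 g by joint torque (0.446 Nm / 0.4665 m) and about 0.97 N by the wrist force, so this one is light and goes to the tray.

```bash
python3 -m creep '[[[30,-1,0],[0,0,0],-1],[[65,-2,0],[0,0,0],-1],[[100,-4,0],[0,0,0],-1],[[130,-5,0],[0,0,0],-1],[[145,-5,-10],[0,0,0],-1],[[148,-5,-40],[0,0,0],-1],[[148,-5,-70],[0,0,0],-1],[[148,-5,-95],[0,0,0],-1],[[148,-5,-110],[0,0,0],-1],[[148,-5,-115],[0,0,0],-1],[[148,-5,-117],[0,0,0],-1],[[148,-5,-117],[0,0,0],-1]]'; python3 -m creep '[[[0,0,0],[0,0,0],-1],[[0,0,0],[0,0,0],0.46],[[0,0,0],[0,0,0],0.46],[[0,0,0],[0,0,0],0.46],[[0,0,0],[0,0,0],0.46],[[0,0,30],[0,0,0],0.46],[[0,0,70],[0,0,0],0.46],[[0,0,110],[0,0,0],0.46],[[0,0,140],[0,0,0],0.46],[[0,0,140],[0,0,0],0.46],[[0,0,140],[0,0,0],0.46]]'; python3 -c "
from wt import *
wt('wr6.png',50)
s,p,d=snap('top','top2.png');c=cam('top')
for o in tins(p,c,amin=200): print(o[0].round(1),o[1],o[2].round(0))
"
```

```text
clock: 12.83
position: [611.5, -56.4, 15.9]
ee_rot: [0.016, -0.707, 0.707, -0.015]
contact_force: [0.5, -0.0, -1.0]
gripper_width: 50.8
clock: 13.75
position: [612.9, -56.1, 157.9]
ee_rot: [-0.013, 0.707, -0.707, 0.017]
contact_force: [-0.8, -0.2, -1.1]
gripper_width: 62.2
[474.9  25.8] [  66   58 3164] [ 456.2 -194.4   50. ]
[490.3 126.9] [  47   64 2490] [ 426.7 -119.4   50. ]
[262.4 190.3] [  62   60 2909] [612.7 -56.4  50. ]
[612.9 -56.1 157.9] 13.75
[259.8 233.8] [ 19  19 275] [ 453. -200.   46.]
[315.9 235.5] [ 18  18 263] [ 452. -368.   46.]
[287.8 238.6] [ 19  18 273] [ 441. -284.   46.]
[233.  244.5] [ 19  18 273] [ 418. -121.   46.]
```

View pics/wr6.png

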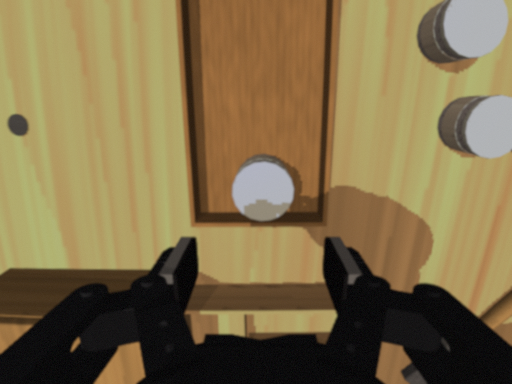

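The first tin stands upright in the tray, with its lid at (262,190). Next is the tin at (419,-120.5).

```bash
python3 -m creep '[[[-192,-64,-24],[0,0,0],0.7],[[-192,-64,-24],[0,0,0],0.7],[[-192,-64,-24],[0,0,0],0.7],[[-192,-64,-24],[0,0,0],0.7],[[-192,-64,-24],[0,0,0],0.7],[[-192,-64,-24],[0,0,0],0.7],[[-192,-64,-24],[0,0,0],0.7],[[-192,-64,-24],[0,0,0],0.7],[[-192,-64,-24],[0,0,0],0.7],[[-192,-64,-24],[0,0,0],0.7]]'; python3 -c "
from ft import *
ft(12);ft(8)
from wt import wt
wt()
"
```

```text
clock: 14.68
position: [420.9, -120.0, 131.0]
ee_rot: [0.015, -0.707, 0.707, -0.015]
contact_force: [0.8, 0.4, -0.2]
gripper_width: 73.0
F [-0.174  0.068 -0.15 ] sd [0.268 0.511 0.403] J [ 4.0000e-03 -2.4238e+01  1.4837e+01  3.2950e+00  1.0000e-03 -0.0000e+00] [0.081 0.015 0.001] pos [ 419.7 -120.3  131.3] t 15.28 w 72.6
F [-0.111  0.043  0.278] sd [0.469 0.36  0.532] J [ 2.0000e-03 -2.4229e+01  1.4825e+01  3.2940e+00  0.0000e+00 -0.0000e+00] [0.01  0.001 0.   ] pos [ 419.7 -120.4  131.3] t 15.68 w 72.9
[218.7  91. ] [  75   77 4511] [ 453.7 -199.2   46. ]
[261.5 198.1] [  68   64 3365] [ 419.8 -120.8   46. ]
[ 31.4 262.9] [  59   55 2470] [615.9 -53.4  46. ]
[ 419.7 -120.4  131.3] 15.6833
```

```bash
python3 -m creep '[[[0,0,-35],[0,0,0],0.7],[[0,0,-70],[0,0,0],0.7],[[0,0,-100],[0,0,0],0.7],[[0,0,-115],[0,0,0],0.7],[[0,0,-121],[0,0,0],0.7],[[0,0,-121],[0,0,0],0.7],[[0,0,-121],[0,0,0],-1],[[0,0,-121],[0,0,0],-1],[[0,0,-121],[0,0,0],-1],[[0,0,-121],[0,0,0],-1],[[0,0,-121],[0,0,0],-1]]'; python3 -m creep '[[[0,0,5],[0,0,0],-1],[[0,0,20],[0,0,0],-1],[[0,0,50],[0,0,0],-1],[[0,0,85],[0,0,0],-1],[[0,0,110],[0,0,0],-1],[[0,0,121],[0,0,0],-1],[[0,0,121],[0,0,0],-1],[[0,0,121],[0,0,0],-1],[[0,0,121],[0,0,0],-1]]';  python3 - <<'E'
from ft import *
ft(12);ft(12)
E
```

```text
clock: 16.65
position: [421.0, -120.3, 11.7]
ee_rot: [0.014, -0.707, 0.707, -0.017]
contact_force: [0.4, 1.5, 7.8]
gripper_width: 50.4
clock: 17.4
position: [418.5, -120.3, 130.3]
ee_rot: [-0.016, 0.707, -0.707, 0.014]
contact_force: [-1.3, -0.8, -0.6]
gripper_width: 50.8
F [-0.108 -0.073 -0.845] sd [0.382 0.571 0.347] J [-3.0000e-03 -2.4728e+01  1.5068e+01  3.3890e+00 -4.0000e-03  0.0000e+00] [0.22  0.058 0.009] pos [ 419.7 -120.3  131.2] t 18.0 w 50.3
F [ 0.181  0.248 -0.888] sd [0.531 0.59  0.436] J [  0.    -24.579  15.095   3.396  -0.     -0.   ] [0.018 0.003 0.001] pos [ 419.7 -120.3  131.3] t 18.6 w 50.8
```

About 81 g, light, so it goes to tray slot 2.

```bash
python3 -m creep '[[[35,1,0],[0,0,0],-1],[[75,2,0],[0,0,0],-1],[[115,3,0],[0,0,0],-1],[[155,4,0],[0,0,0],-1],[[185,4,0],[0,0,0],-1],[[195,4,-25],[0,0,0],-1],[[195,4,-60],[0,0,0],-1],[[195,4,-90],[0,0,0],-1],[[195,4,-108],[0,0,0],-1],[[195,4,-114],[0,0,0],-1],[[195,4,-116],[0,0,0],-1],[[195,4,-116],[0,0,0],-1]]'; python3 -m creep '[[[0,0,0],[0,0,0],-1],[[0,0,0],[0,0,0],0.46],[[0,0,0],[0,0,0],0.46],[[0,0,0],[0,0,0],0.46],[[0,0,0],[0,0,0],0.46],[[0,0,30],[0,0,0],0.46],[[0,0,70],[0,0,0],0.46],[[0,0,110],[0,0,0],0.46],[[0,0,140],[0,0,0],0.46],[[0,0,140],[0,0,0],0.46],[[0,0,140],[0,0,0],0.46]]'; python3 -c "
from wt import *
wt('wr7.png',50)
s,p,d=snap('top','top3.png');c=cam('top')
for o in tins(p,c,amin=200): print(o[0].round(1),o[1],o[2].round(0))
"
```

```text
clock: 19.6
position: [614.1, -116.4, 15.6]
ee_rot: [0.016, -0.707, 0.707, -0.015]
contact_force: [0.7, -0.7, -0.2]
gripper_width: 50.6
clock: 20.52
position: [615.9, -116.2, 158.0]
ee_rot: [-0.013, 0.707, -0.707, 0.017]
contact_force: [-0.4, -0.9, -1.4]
gripper_width: 62.2
[464.5 100.4] [  62   67 3257] [ 456.6 -199.    50. ]
[261.8 190.4] [  63   60 2905] [ 616.2 -116.5   50. ]
[262.7 254.7] [  59   52 2375] [612.6 -55.8  50. ]
[ 615.9 -116.2  158. ] 20.5167
[259.7 233.8] [ 19  19 276] [ 452. -199.   46.]
[315.9 235.5] [ 18  18 262] [ 452. -368.   46.]
[287.8 238.6] [ 19  18 274] [ 441. -284.   46.]
```

View pics/wr7.png

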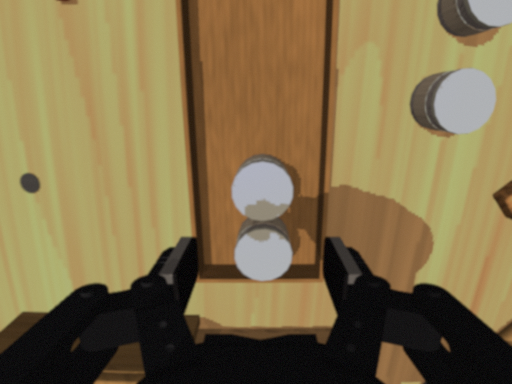

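Two tins now stand in the tray, with lids at (262,190) and (263,255). Next is the one at (453,-199).

```bash
python3 -m creep '[[[-162,-83,-24],[0,0,0],0.7],[[-162,-83,-24],[0,0,0],0.7],[[-162,-83,-24],[0,0,0],0.7],[[-162,-83,-24],[0,0,0],0.7],[[-162,-83,-24],[0,0,0],0.7],[[-162,-83,-24],[0,0,0],0.7],[[-162,-83,-24],[0,0,0],0.7],[[-162,-83,-24],[0,0,0],0.7],[[-162,-83,-24],[0,0,0],0.7],[[-162,-83,-24],[0,0,0],0.7]]'; python3 -c "
from ft import *
ft(12);ft(8)
from wt import wt
wt()
"
```

```text
clock: 21.45
position: [453.7, -198.9, 131.0]
ee_rot: [0.016, -0.707, 0.707, -0.016]
contact_force: [-0.1, 1.3, -0.9]
gripper_width: 72.5
F [0.078 0.059 0.028] sd [0.35  0.439 0.573] J [ 1.2000e-02 -2.9649e+01  1.5334e+01  3.4050e+00  1.0000e-03 -0.0000e+00] [0.04  0.008 0.001] pos [ 452.7 -199.4  131.4] t 22.05 w 72.7
F [ 0.197 -0.141  0.068] sd [0.416 0.496 0.442] J [ 3.0000e-03 -2.9666e+01  1.5325e+01  3.4050e+00 -0.0000e+00 -0.0000e+00] [0.006 0.001 0.   ] pos [ 452.7 -199.4  131.3] t 22.45 w 72.4
[282.3  85.3] [  75   78 4586] [ 441.8 -284.    46. ]
[260.1 197.9] [  68   63 3366] [ 453.9 -199.9   46. ]
[ 65.1 277. ] [  59   42 1628] [ 620.2 -120.4   46. ]
[ 452.7 -199.4  131.3] 22.45
```

```bash
python3 -m creep '[[[0,0,-35],[0,0,0],0.7],[[0,0,-70],[0,0,0],0.7],[[0,0,-100],[0,0,0],0.7],[[0,0,-115],[0,0,0],0.7],[[0,0,-121],[0,0,0],0.7],[[0,0,-121],[0,0,0],0.7],[[0,0,-121],[0,0,0],-1],[[0,0,-121],[0,0,0],-1],[[0,0,-121],[0,0,0],-1],[[0,0,-121],[0,0,0],-1],[[0,0,-121],[0,0,0],-1]]'; python3 -m creep '[[[0,0,5],[0,0,0],-1],[[0,0,20],[0,0,0],-1],[[0,0,50],[0,0,0],-1],[[0,0,85],[0,0,0],-1],[[0,0,110],[0,0,0],-1],[[0,0,121],[0,0,0],-1],[[0,0,121],[0,0,0],-1],[[0,0,121],[0,0,0],-1],[[0,0,121],[0,0,0],-1]]';  python3 - <<'E'
from ft import *
ft(12);ft(12)
E
```

```text
clock: 23.42
position: [454.1, -199.5, 11.9]
ee_rot: [0.014, -0.707, 0.707, -0.017]
contact_force: [-0.0, 1.7, 6.3]
gripper_width: 50.7
clock: 24.17
position: [451.5, -199.1, 130.2]
ee_rot: [-0.016, 0.707, -0.707, 0.014]
contact_force: [-0.4, 0.7, -1.4]
gripper_width: 50.7
F [-0.013  0.032 -0.777] sd [0.443 0.547 0.404] J [-3.0000e-03 -3.0128e+01  1.5525e+01  3.4830e+00 -4.0000e-03  0.0000e+00] [0.23  0.063 0.01 ] pos [ 452.7 -199.3  131.2] t 24.77 w 50.6
F [-0.241 -0.048 -0.825] sd [0.623 0.373 0.544] J [ 1.0000e-03 -2.9984e+01  1.5547e+01  3.4890e+00 -0.0000e+00 -0.0000e+00] [0.018 0.004 0.001] pos [ 452.7 -199.3  131.3] t 25.37 w 50.5
```

About 66 g (wrist force about 0.85 N), light, so it goes to tray slot 3.

```bash
python3 -m creep '[[[35,5,0],[0,0,0],-1],[[70,10,0],[0,0,0],-1],[[105,15,0],[0,0,0],-1],[[135,20,0],[0,0,0],-1],[[155,23,0],[0,0,0],-1],[[164,23,-25],[0,0,0],-1],[[164,23,-60],[0,0,0],-1],[[164,23,-90],[0,0,0],-1],[[164,23,-108],[0,0,0],-1],[[164,23,-114],[0,0,0],-1],[[164,23,-116],[0,0,0],-1],[[164,23,-116],[0,0,0],-1]]'; python3 -m creep '[[[0,0,0],[0,0,0],-1],[[0,0,0],[0,0,0],0.46],[[0,0,0],[0,0,0],0.46],[[0,0,0],[0,0,0],0.46],[[0,0,0],[0,0,0],0.46],[[0,0,30],[0,0,0],0.46],[[0,0,70],[0,0,0],0.46],[[0,0,110],[0,0,0],0.46],[[0,0,140],[0,0,0],0.46],[[0,0,140],[0,0,0],0.46],[[0,0,140],[0,0,0],0.46]]'; python3 -c "
from wt import *
wt('wr8.png',50)
s,p,d=snap('top','top4.png');c=cam('top')
for o in tins(p,c,amin=200): print(o[0].round(1),o[1],o[2].round(0))
"
```

```text
clock: 26.37
position: [616.2, -176.3, 15.7]
ee_rot: [0.016, -0.707, 0.707, -0.015]
contact_force: [0.4, -0.2, -0.1]
gripper_width: 50.9
clock: 27.28
position: [617.9, -176.3, 158.1]
ee_rot: [0.013, -0.707, 0.707, -0.017]
contact_force: [0.2, -0.4, -0.9]
gripper_width: 62.3
[485.1  70.8] [  56   69 3179] [ 446.1 -282.9   50. ]
[261.8 190.6] [  63   60 2919] [ 618.2 -176.4   50. ]
[261.  254.7] [  58   52 2395] [ 616.2 -115.9   50. ]
[262. 310.] [  55   46 1971] [612.6 -56.2  50. ]
[ 617.9 -176.3  158.1] 27.2833
[287.9 238.6] [ 19  18 273] [ 441. -284.   46.]
[307.8 239.4] [ 19  18 267] [ 440. -344.   46.]
[208.6 364.8] [ 31  35 465] [ 62. -60.  46.]
```

View pics/wr8.png

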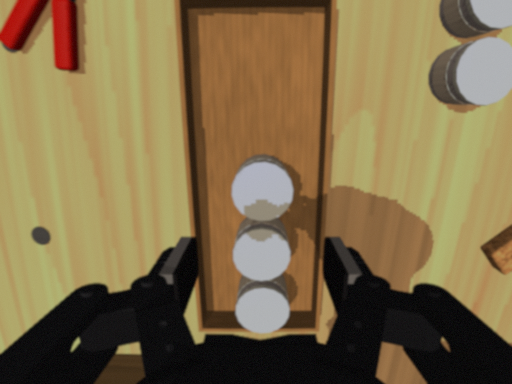

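The far tin has been knocked from (452,-368) to (440,-344), and the other is still at (441,-284).

```bash
python3 -m creep '[[[-176,-108,-24],[0,0,0],0.7],[[-176,-108,-24],[0,0,0],0.7],[[-176,-108,-24],[0,0,0],0.7],[[-176,-108,-24],[0,0,0],0.7],[[-176,-108,-24],[0,0,0],0.7],[[-176,-108,-24],[0,0,0],0.7],[[-176,-108,-24],[0,0,0],0.7],[[-176,-108,-24],[0,0,0],0.7],[[-176,-108,-24],[0,0,0],0.7],[[-176,-108,-24],[0,0,0],0.7]]'; python3 -c "
from ft import *
ft(12);ft(8)
from wt import wt
wt()
"
```

```text
clock: 28.22
position: [441.7, -283.8, 130.9]
ee_rot: [-0.016, 0.707, -0.707, 0.016]
contact_force: [0.6, -0.2, 0.7]
gripper_width: 72.6
F [-0.032  0.069 -0.066] sd [0.399 0.567 0.253] J [ 3.000e-03 -3.236e+01  1.563e+01  3.472e+00  0.000e+00 -0.000e+00] [0.036 0.016 0.001] pos [ 440.7 -284.4  131.4] t 28.82 w 72.6
F [-0.421 -0.039 -0.323] sd [0.427 0.511 0.558] J [ 7.0000e-03 -3.2376e+01  1.5630e+01  3.4720e+00 -0.0000e+00 -0.0000e+00] [0.006 0.001 0.   ] pos [ 440.7 -284.4  131.3] t 29.22 w 72.6
[75.6 33.3] [ 155   78 7040] [ 575.3 -399.    46. ]
[264.2 121.5] [  73   74 4234] [ 441.4 -343.2   46. ]
[260.1 198.2] [  68   64 3357] [ 441.8 -284.7   46. ]
[ 440.7 -284.4  131.3] 29.2167
```

```bash
python3 -m creep '[[[0,0,-35],[0,0,0],0.7],[[0,0,-70],[0,0,0],0.7],[[0,0,-100],[0,0,0],0.7],[[0,0,-115],[0,0,0],0.7],[[0,0,-121],[0,0,0],0.7],[[0,0,-121],[0,0,0],0.7],[[0,0,-121],[0,0,0],-1],[[0,0,-121],[0,0,0],-1],[[0,0,-121],[0,0,0],-1],[[0,0,-121],[0,0,0],-1],[[0,0,-121],[0,0,0],-1]]'; python3 -m creep '[[[0,0,5],[0,0,0],-1],[[0,0,20],[0,0,0],-1],[[0,0,50],[0,0,0],-1],[[0,0,85],[0,0,0],-1],[[0,0,110],[0,0,0],-1],[[0,0,121],[0,0,0],-1],[[0,0,121],[0,0,0],-1],[[0,0,121],[0,0,0],-1],[[0,0,121],[0,0,0],-1]]';  python3 - <<'E'
from ft import *
ft(12);ft(12)
E
```

```text
clock: 30.18
position: [442.0, -284.8, 11.9]
ee_rot: [0.014, -0.706, 0.707, -0.017]
contact_force: [-0.5, 0.4, 6.7]
gripper_width: 50.7
clock: 30.93
position: [439.4, -283.8, 129.9]
ee_rot: [-0.016, 0.707, -0.706, 0.014]
contact_force: [-0.1, -0.7, -2.6]
gripper_width: 50.7
F [-0.379 -0.055 -1.776] sd [0.425 0.501 0.447] J [-3.0000e-03 -3.3378e+01  1.6172e+01  3.6800e+00 -6.0000e-03  0.0000e+00] [0.239 0.068 0.011] pos [ 440.7 -284.3  131.3] t 31.53 w 50.8
F [ 0.005 -0.134 -1.811] sd [0.512 0.549 0.615] J [ 0.0000e+00 -3.3242e+01  1.6199e+01  3.6870e+00 -1.0000e-03  0.0000e+00] [0.019 0.004 0.001] pos [ 440.7 -284.4  131.3] t 32.13 w 50.7
```

About 168 g, so it goes in the drawer, middle compartment.

```bash
python3 -m creep '[[[10,40,0],[0,0,0],-1],[[19,80,0],[0,0,0],-1],[[29,120,0],[0,0,0],-1],[[39,160,0],[0,0,0],-1],[[48,200,0],[0,0,0],-1],[[58,240,0],[0,0,0],-1],[[68,280,0],[0,0,0],-1],[[78,320,0],[0,0,0],-1],[[88,360,0],[0,0,0],-1],[[97,400,0],[0,0,0],-1],[[107,440,0],[0,0,0],-1],[[117,475,0],[0,0,0],-1]]'; python3 -m creep '[[[2,10,0],[0,0,0],-1],[[2,15,-10],[0,0,0],-1],[[2,19,-20],[0,0,0],-1],[[2,19,-30],[0,0,0],-1],[[2,19,-30],[0,0,0],-1],[[2,19,-30],[0,0,0],-1],[[2,19,-30],[0,0,0],-1],[[2,19,-30],[0,0,0],-1]]'; python3 -c "
from ft import *
ft(8)
from wt import wt
wt('wr9.png')
snap('top','top5.png')
"
```

```text
clock: 33.13
position: [557.9, 193.3, 131.4]
ee_rot: [-0.016, 0.707, -0.707, 0.016]
contact_force: [0.9, -0.1, -1.5]
gripper_width: 50.4
clock: 33.8
position: [560.1, 209.0, 101.9]
ee_rot: [-0.015, 0.707, -0.707, 0.015]
contact_force: [-0.8, -0.2, -1.1]
gripper_width: 50.8
F [ 0.053  0.15  -1.747] sd [0.807 0.575 0.409] J [-4.4000e-02 -4.0633e+01  1.6227e+01  3.6970e+00  2.0000e-03  0.0000e+00] [0.104 0.036 0.005] pos [559.7 209.7 101.5] t 34.2 w 50.8
[435.9 173.9] [ 118   94 2961] [443.5 177.9  46. ]
[489.9 283.5] [  49   84 1742] [381.3 261.5  46. ]
[559.7 209.7 101.5] 34.2
```

View pics/wr9.png

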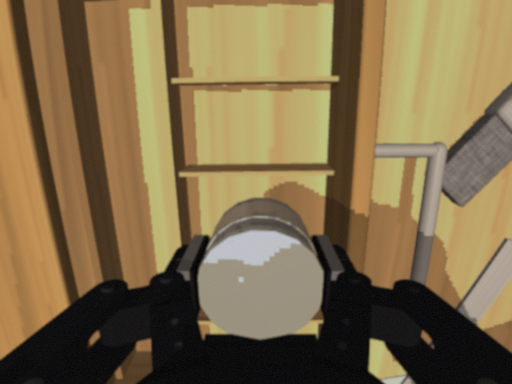

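Run:
```python
from h import *
s,p,d=snap('wrist');c=cam('wrist',s);print(s['position'])
q=lambda n,u,v,z:print(n,onz(c,u,v,z).round(1))
q('d',256,79,40);q('d',256,170,40);q('d+.5',205,321,40);q('d+.5',323,321,40);q('wallback',175,80,40);q('brd in',359,100,80);q('brd in',352,200,80)
q('lid',261,283,137.2);q('L',199,283,137.2);q('R',322,283,137.2);q('bot',261,338,137.2)
a=p[140:345,150:400];cv2.imwrite('pics/c3.png',cv2.resize(a[:,:,::-1],None,fx=2.9,fy=2.9,interpolation=cv2.INTER_CUBIC))
g=p[:,240:280].mean((1,2));print(g[70:90].round(),g[160:182].round())
```

```text
[559.67553088 209.69371691 101.3520418 ]
d [567.2 123.5  40. ]
d [564.8 182.   40. ]
d+.5 [600.8 306.9  40. ]
d+.5 [506.3 302.9  40. ]
wallback [618.4 126.   40. ]
brd in [512.9 134.1  80. ]
brd in [509.8 188.4  80. ]
lid [560.7 207.2 137.2]
L [585.5 208.3 137.2]
R [536.2 206.2 137.2]
bot [559.5 234.4 137.2]
[160. 160. 160. 160. 160. 159. 157. 155. 154. 153. 145. 119.  83.  76.
  99. 113. 114. 113. 115. 125.] [157. 157. 151. 131. 100.  78.  71.  70.  70.  72.  88. 120. 145. 153.
 154. 155. 156. 157. 157. 157. 157. 157.]
```

View pics/c3.png

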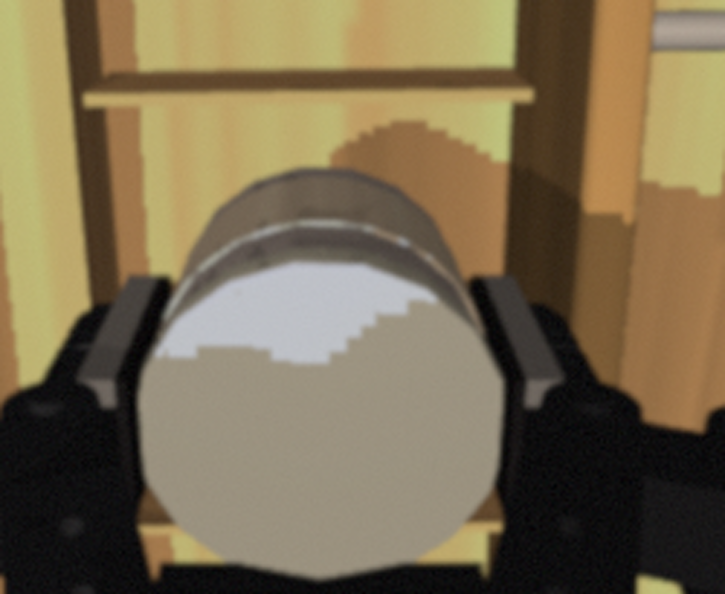

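Run:
```python
from h import *
s,p,d=snap('wrist');c=cam('wrist',s);print(s['position'])
for v in(171,173,175.2):print(onz(c,256,v,40).round(1))
for v in(76.5,78.5,80.7):print(onz(c,256,v,40).round(1))
for u,v in((205,320.5),(323,320.5),(205,322.5)):print(onz(c,u,v,40).round(1))
a=p[55:190,165:365];cv2.imwrite('pics/c4.png',cv2.resize(a[:,:,::-1],None,fx=4,fy=4,interpolation=cv2.INTER_NEAREST))
```

```text
[559.68547922 209.68252377 101.32229172]
[564.8 182.7  40. ]
[564.8 184.1  40. ]
[564.7 185.6  40. ]
[567.2 122.   40. ]
[567.2 123.2  40. ]
[567.1 124.5  40. ]
[600.8 306.4  40. ]
[506.3 302.4  40. ]
[600.9 308.3  40. ]
```

View pics/c4.png

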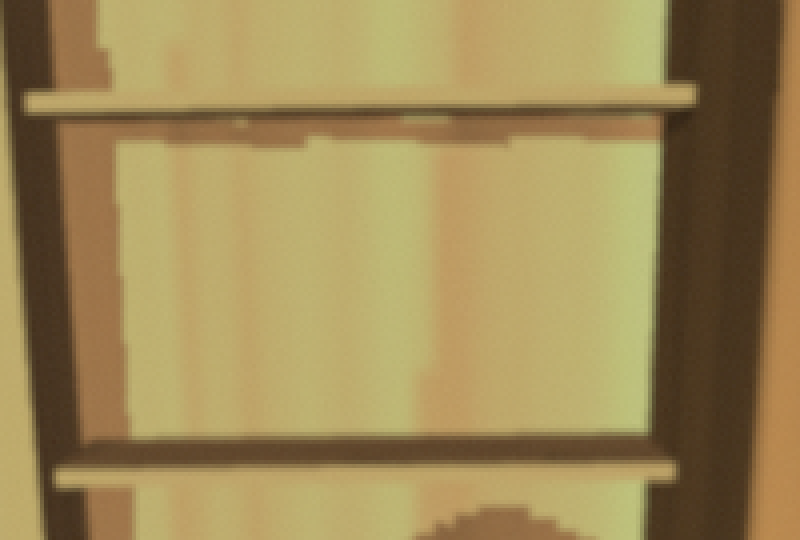

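Dividers in the crop put the row centre at y≈214.3, so I'll shift +4.5 mm and lower.

```bash
python3 -m creep '[[[0,4.5,0],[0,0,0],-1],[[0,4.5,-15],[0,0,0],-1],[[0,4.5,-30],[0,0,0],-1],[[0,4.5,-42],[0,0,0],-1],[[0,4.5,-50],[0,0,0],-1],[[0,4.5,-56],[0,0,0],-1],[[0,4.5,-60],[0,0,0],-1],[[0,4.5,-60],[0,0,0],-1],[[0,4.5,-60],[0,0,0],-1]]'; python3 -c "
from ft import *
ft(5)"
```

```text
clock: 35.15
position: [560.0, 214.4, 41.6]
ee_rot: [-0.015, 0.707, -0.707, 0.015]
contact_force: [1.2, 0.4, -1.9]
gripper_width: 50.7
F [ 0.051 -0.113 -1.401] sd [0.643 0.208 0.296] J [ 6.0000e-03 -4.2379e+01  1.4364e+01  3.2700e+00 -0.0000e+00 -0.0000e+00] [0.127 0.068 0.016] pos [560.  214.3  41.9] t 35.4 w 50.5
```

Entered freely with no contact. Now I'll lower the rest and release.

```bash
python3 -m creep '[[[0,0,-6],[0,0,0],-1],[[0,0,-12],[0,0,0],-1],[[0,0,-16],[0,0,0],-1],[[0,0,-18],[0,0,0],-1],[[0,0,-18],[0,0,0],-1],[[0,0,-18],[0,0,0],0.4],[[0,0,-18],[0,0,0],0.4],[[0,0,-18],[0,0,0],0.4],[[0,0,-18],[0,0,0],0.4]]'; python3 -m creep '[[[0,0,20],[0,0,0],0.4],[[0,0,50],[0,0,0],0.4],[[0,0,80],[0,0,0],0.4],[[0,0,110],[0,0,0],0.4],[[0,0,130],[0,0,0],0.4],[[0,0,130],[0,0,0],0.4],[[0,0,130],[0,0,0],0.4]]'; python3 -c "
from wt import *
wt('wr10.png',58)
s,p,d=snap('top','top6.png');c=cam('top')
for o in tins(p,c,amin=200): print(o[0].round(1),o[1],o[2].round(0))
"
```

```text
clock: 36.15
position: [569.5, 218.8, 28.0]
ee_rot: [-0.009, 0.71, -0.704, 0.024]
contact_force: [16.4, 1.7, 5.1]
gripper_width: 60.1
clock: 36.73
position: [560.3, 214.6, 154.6]
ee_rot: [-0.014, 0.708, -0.706, 0.016]
contact_force: [-0.9, -0.0, -0.6]
gripper_width: 59.7
[485.6 102.3] [  53   59 1779] [390.4 132.8  58. ]
[253.8 194. ] [  65   64 3192] [566.8 214.6  58. ]
[463.6 246.9] [  53   72 1511] [379.9 255.3  58. ]
[560.3 214.6 154.6] 36.7333
[213.6 179.3] [ 19  18 252] [612. -55.  46.]
[233.6 178.6] [ 18  18 250] [ 616. -116.   46.]
[253.6 178.6] [ 18  18 252] [ 618. -176.   46.]
[122.4 191.6] [ 17  19 240] [567. 218.  46.]
[307.7 239.5] [ 18  18 266] [ 440. -344.   46.]
[102.3 266.7] [ 27  15 210] [340. 268.  46.]
```

View pics/wr10.png

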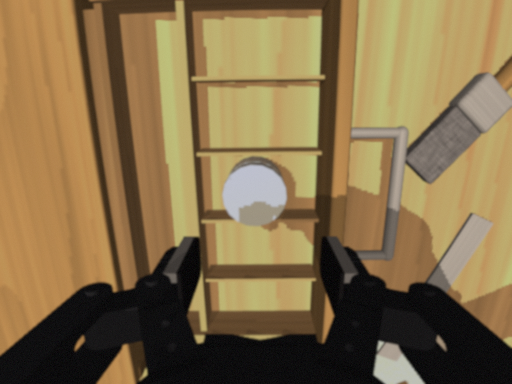

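The first drawer tin stands in the middle compartment, with its lid at (255,194) between the dividers at rows 151 and 213. While opening, a finger pressed the front board with about 16 N, so I'll open less next time. Next is the last tin.

```bash
python3 -m creep '[[[-9,-40,0],[0,0,0],0.7],[[-119,-557,-22],[0,0,0],0.7],[[-119,-557,-22],[0,0,0],0.7],[[-119,-557,-22],[0,0,0],0.7],[[-119,-557,-22],[0,0,0],0.7],[[-119,-557,-22],[0,0,0],0.7],[[-119,-557,-22],[0,0,0],0.7],[[-119,-557,-22],[0,0,0],0.7],[[-119,-557,-22],[0,0,0],0.7],[[-119,-557,-22],[0,0,0],0.7],[[-119,-557,-22],[0,0,0],0.7],[[-119,-557,-22],[0,0,0],0.7]]'; python3 -c "
from ft import *
ft(12)
from wt import wt
wt()
"
```

```text
clock: 37.83
position: [453.8, -275.4, 132.7]
ee_rot: [-0.016, 0.707, -0.707, 0.014]
contact_force: [0.8, -0.0, 0.5]
gripper_width: 72.3
F [-0.017 -0.215 -0.176] sd [0.663 0.873 0.48 ] J [-5.2200e-01 -3.3112e+01  1.5730e+01  3.4910e+00 -1.3000e-02  5.2000e-02] [1.128 0.29  0.164] pos [ 455.8 -272.8  134.4] t 38.43 w 72.8
[96.8 23.6] [ 174   65 6340] [ 576.5 -394.3   46. ]
[285.8 106.2] [  73   75 4258] [ 441.4 -343.2   46. ]
[ 455.8 -272.8  134.4] 38.4333
```

```bash
python3 -m creep '[[[-15,-71,-3],[0,0,0],0.7],[[-15,-71,-3],[0,0,0],0.7],[[-15,-71,-3],[0,0,0],0.7],[[-15,-71,-3],[0,0,0],0.7],[[-15,-71,-3],[0,0,0],0.7]]'; python3 -c "
from ft import *
ft(12);ft(10)
from wt import wt
wt('wr11.png')
"
```

```text
clock: 38.9
position: [440.3, -344.4, 131.1]
ee_rot: [-0.015, 0.707, -0.707, 0.015]
contact_force: [0.5, 0.5, 0.5]
gripper_width: 72.8
F [-0.352 -0.244  0.354] sd [0.41  0.421 0.492] J [-7.2000e-02 -3.5421e+01  1.6013e+01  3.5580e+00 -0.0000e+00 -1.0000e-03] [0.094 0.014 0.003] pos [ 440.5 -344.7  131.3] t 39.5 w 72.5
F [ 0.132 -0.11  -0.115] sd [0.451 0.259 0.338] J [ 1.4000e-02 -3.5502e+01  1.6015e+01  3.5580e+00 -0.0000e+00 -0.0000e+00] [0.007 0.    0.   ] pos [ 440.4 -344.8  131.2] t 40.0 w 72.9
[260.2 199.8] [  68   63 3332] [ 441.4 -343.8   46. ]
[ 440.4 -344.8  131.2] 40.0
```

View pics/wr11.png

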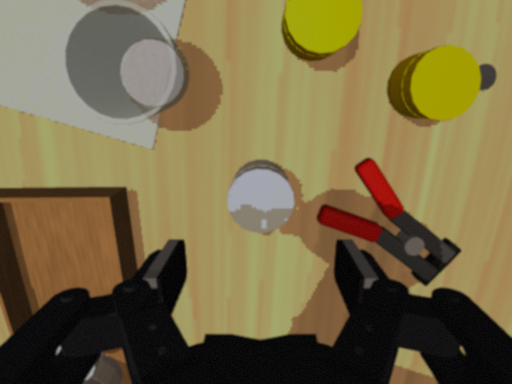

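The red pliers handle tip at (325,213) lies where the right finger would land, so I'll turn the jaws 0.4 rad to clear it.

```bash
python3 -m creep '[[[1,1,0],[0,0,0.1],0.6],[[1,1,0],[0,0,0.2],0.6],[[1,1,-20],[0,0,0.3],0.6],[[1,1,-40],[0,0,0.4],0.6],[[1,1,-70],[0,0,0.4],0.6],[[1,1,-70],[0,0,0.4],0.6],[[1,1,-70],[0,0,0.4],0.6]]'; python3 -c "
from wt import *
wt('wr12.png')
"
```

```text
clock: 40.63
position: [440.5, -343.5, 60.3]
ee_rot: [-0.156, 0.691, -0.689, 0.154]
contact_force: [-0.0, -0.6, 0.6]
gripper_width: 68.4
[259.4 235.6] [  95   86 6254] [ 442.3 -343.8   46. ]
[ 440.5 -343.5   60.3] 40.6333
```

View pics/wr12.png

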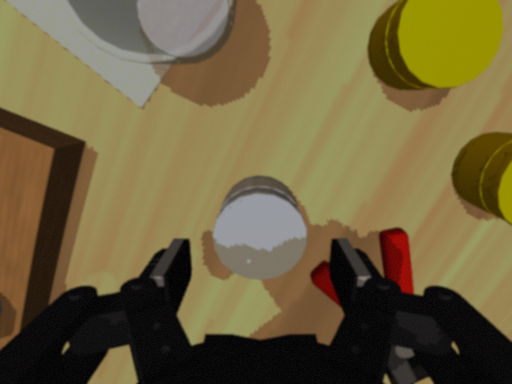

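Run:
```python
from h import *
s=arm.read_state();c=cam('wrist',s)
M=R.from_quat(s['ee_rot']).as_matrix();jx=M[:,0];jz=M[:,2]
for n,u,v in(('tip',322,270),('tip',330,260),('tip2',313,275),('h2',396,230),('h2l',382,240),('h2low',388,280)):
    q=onz(c,u,v,8)-np.array([441.9,-343.6,0]);print(n,(q@jx).round(1),(q@jz).round(1))
```

```text
tip 44.2 -43.6
tip 49.5 -35.5
tip2 37.9 -47.7
h2 94.7 -12.4
h2l 85.5 -20.0
h2low 94.1 -52.5
```

Footprint check: the pliers are at least 24 mm from the finger, so it's clear to descend.

```bash
python3 -m creep '[[[1,0,-25],[0,0,0],0.6],[[1,0,-42],[0,0,0],0.6],[[1,0,-50],[0,0,0],0.6],[[1,0,-50],[0,0,0],0.6],[[1,0,-50],[0,0,0],-1],[[1,0,-50],[0,0,0],-1],[[1,0,-50],[0,0,0],-1],[[1,0,-50],[0,0,0],-1],[[1,0,-50],[0,0,0],-1]]'; python3 -m creep '[[[0,0,5],[0,0,0],-1],[[0,0,20],[0,0,0],-1],[[0,0,50],[0,0,0],-1],[[0,0,85],[0,0,-0.1],-1],[[-1,-1,110],[0,0,-0.2],-1],[[-2,-1,120],[0,0,-0.3],-1],[[-2,-1,120],[0,0,-0.4],-1],[[-2,-1,120],[0,0,-0.4],-1],[[-2,-1,120],[0,0,-0.4],-1]]';  python3 - <<'E'
from ft import *
ft(14);ft(12)
from wt import wt
wt('wr13.png')
s,p,d=snap('top');c=cam('top')
E
```

```text
clock: 41.43
position: [443.9, -344.4, 13.2]
ee_rot: [0.155, -0.689, 0.691, -0.157]
contact_force: [1.0, 0.3, 6.2]
gripper_width: 50.7
clock: 42.18
position: [439.8, -344.4, 131.1]
ee_rot: [-0.016, 0.707, -0.707, 0.016]
contact_force: [0.2, -0.3, -1.0]
gripper_width: 50.4
F [ 0.12   0.16  -1.351] sd [0.421 0.642 0.385] J [-4.0000e-03 -3.6207e+01  1.6394e+01  3.6990e+00 -5.0000e-03  3.0000e-03] [0.173 0.052 0.008] pos [ 440.4 -344.8  131.3] t 42.88 w 50.5
F [ 0.081  0.237 -1.156] sd [0.4   0.709 0.457] J [ 0.0000e+00 -3.6096e+01  1.6394e+01  3.7000e+00 -2.0000e-03  0.0000e+00] [0.009 0.001 0.   ] pos [ 440.4 -344.7  131.3] t 43.48 w 50.3
[ 440.4 -344.7  131.3] 43.4833
```

View pics/wr13.png

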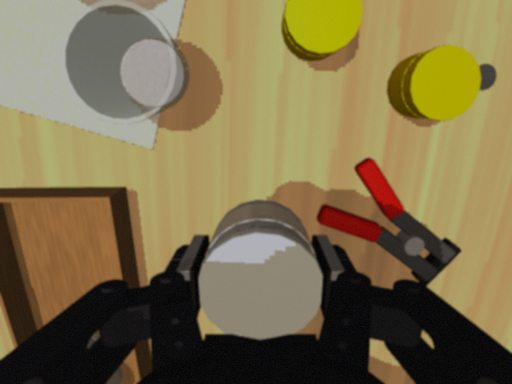

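About 110 g, light, so it goes to tray slot 4.

```bash
python3 -m creep '[[[30,18,0],[0,0,0],-1],[[65,39,0],[0,0,0],-1],[[100,60,0],[0,0,0],-1],[[135,81,0],[0,0,0],-1],[[165,99,0],[0,0,0],-1],[[180,108,-15],[0,0,0],-1],[[180,108,-50],[0,0,0],-1],[[180,108,-85],[0,0,0],-1],[[180,108,-105],[0,0,0],-1],[[180,108,-113],[0,0,0],-1],[[180,108,-115],[0,0,0],-1],[[180,108,-115],[0,0,0],-1]]'; python3 -m creep '[[[0,0,0],[0,0,0],-1],[[0,0,0],[0,0,0],0.46],[[0,0,0],[0,0,0],0.46],[[0,0,0],[0,0,0],0.46],[[0,0,0],[0,0,0],0.46],[[0,0,30],[0,0,0],0.46],[[0,0,70],[0,0,0],0.46],[[0,0,110],[0,0,0],0.46],[[0,0,140],[0,0,0],0.46],[[0,0,140],[0,0,0],0.46],[[0,0,140],[0,0,0],0.46]]'; python3 -c "
from wt import *
wt('wr14.png',50)
s,p,d=snap('top','top7.png');c=cam('top')
for o in tins(p,c,amin=200): print(o[0].round(1),o[1],o[2].round(0))
"
```

```text
clock: 44.58
position: [620.3, -236.7, 17.1]
ee_rot: [0.016, -0.707, 0.707, -0.015]
contact_force: [-0.4, 0.1, -0.4]
gripper_width: 50.6
clock: 45.5
position: [621.7, -237.0, 159.3]
ee_rot: [0.013, -0.707, 0.707, -0.017]
contact_force: [-0.0, 0.9, -1.8]
gripper_width: 62.3
[327.2  11.7] [ 112   35 2042] [ 579.6 -377.4   50. ]
[261.8 192.8] [  63   59 2866] [ 621.9 -234.8   50. ]
[263.  254.9] [  58   52 2371] [ 618.2 -175.9   50. ]
[262.3 309.8] [  54   46 1968] [ 616.2 -116.3   50. ]
[ 621.7 -237.   159.3] 45.5
[233.7 178.8] [ 18  17 244] [ 616. -116.   46.]
[253.1 179.3] [ 17  16 222] [ 616. -175.   46.]
[122.1 191.9] [ 18  19 256] [566. 219.  46.]
[213.9 370. ] [ 18  30 300] [ 48. -76.  46.]
```

View pics/wr14.png

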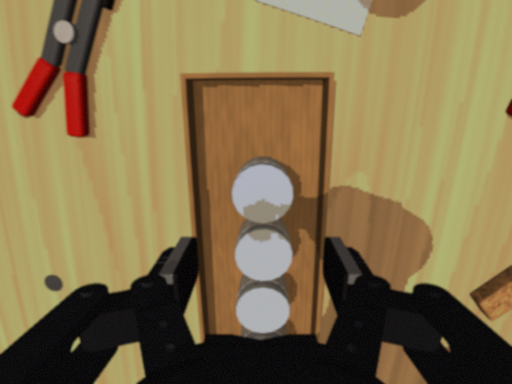

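View pics/top7.png

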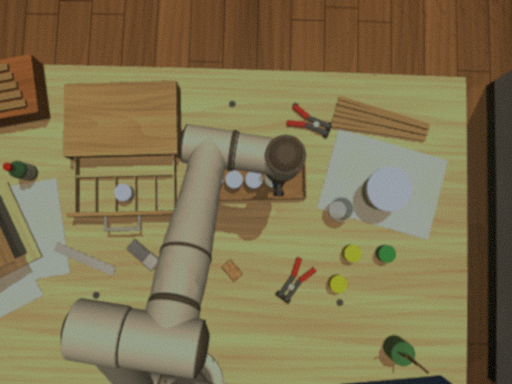

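All five tins are sorted: four in the tray, one in the drawer, and none left on the bench. Next I'll grip the handle again to close the drawer under control.

```bash
python3 -m creep '[[[-14,40,10],[0,0,0],-0.3],[[-28,78,15],[0,0,0],-0.3],[[-164,444,15],[0,0,0],-0.3],[[-164,444,15],[0,0,0],-0.3],[[-164,444,15],[0,0,0],-0.3],[[-164,444,15],[0,0,0],-0.3],[[-164,444,15],[0,0,0],-0.3],[[-164,444,15],[0,0,0],-0.3],[[-164,444,15],[0,0,0],-0.3],[[-164,444,15],[0,0,0],-0.3],[[-164,444,15],[0,0,0],-0.3],[[-164,444,15],[0,0,0],-0.3]]'; python3 -m creep '[[[0,0,0],[0,0,0],-0.3],[[0,0,0],[0,0,0],-0.3],[[0,0,0],[0,0,0],-0.3],[[0,0,0],[0,0,0],-0.3],[[0,0,0],[0,0,0],-0.3]]'; python3 -c "
from wt import *
wt('wr15.png',58)
"
```

```text
clock: 46.6
position: [454.4, 210.3, 169.8]
ee_rot: [0.017, -0.706, 0.707, -0.016]
contact_force: [0.0, -0.6, -0.4]
gripper_width: 29.6
clock: 47.02
position: [456.6, 206.0, 170.8]
ee_rot: [0.015, -0.707, 0.707, -0.014]
contact_force: [-0.5, 0.3, 0.8]
gripper_width: 29.7
[366.1 105.1] [  55   57 1734] [374.6 131.7  58. ]
[135.6 194.9] [  60   60 2709] [566.7 215.7  58. ]
[456.6 206.  170.8] 47.0167
```

View pics/wr15.png

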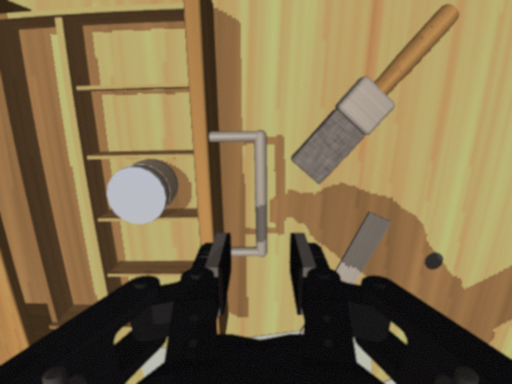

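The bar is centred between the fingers at column 261, and the tin stands in its compartment with its lid at (138,194).

```bash
python3 -m creep '[[[0,1,-30],[0,0,0],-0.4],[[0,1,-60],[0,0,0],-0.4],[[0,1,-90],[0,0,0],-0.4],[[0,1,-110],[0,0,0],-0.4],[[0,1,-118],[0,0,0],-0.4],[[0,1,-118],[0,0,0],-0.4],[[0,1,-118],[0,0,0],-1],[[0,1,-118],[0,0,0],-1],[[0,1,-118],[0,0,0],-1],[[0,1,-118],[0,0,0],-1]]'; python3 -m creep '[[[3,0,0],[0,0,0],-1],[[8,0,0],[0,0,0],-1],[[15,1,0],[0,0,0],-1],[[23,1,0],[0,0,0],-1],[[31,1,0],[0,0,0],-1],[[39,2,0],[0,0,0],-1],[[47,2,0],[0,0,0],-1],[[55,2,0],[0,0,0],-1],[[63,3,0],[0,0,0],-1],[[71,3,0],[0,0,0],-1],[[78,3,0],[0,0,0],-1],[[84,4,0],[0,0,0],-1]]'
```

```text
clock: 47.9
position: [457.0, 208.4, 54.3]
ee_rot: [-0.015, 0.707, -0.707, 0.016]
contact_force: [1.7, -1.4, -1.6]
gripper_width: 7.6
clock: 48.9
position: [542.3, 213.0, 54.2]
ee_rot: [-0.015, 0.707, -0.707, 0.016]
contact_force: [-2.4, -0.1, 6.1]
gripper_width: 8.0
```

```bash
python3 -m creep '[[[6,0,0],[0,0,0],-1],[[13,1,0],[0,0,0],-1],[[20,1,0],[0,0,0],-1],[[27,1,0],[0,0,0],-1],[[34,1,0],[0,0,0],-1],[[40,2,0],[0,0,0],-1],[[46,2,0],[0,0,0],-1],[[52,2,0],[0,0,0],-1],[[57,2,0],[0,0,0],-1],[[61,3,0],[0,0,0],-1],[[64,3,0],[0,0,0],-1],[[66,3,0],[0,0,0],-1]]'
```

```text
clock: 49.9
position: [608.2, 216.6, 54.2]
ee_rot: [-0.014, 0.708, -0.706, 0.017]
contact_force: [-2.8, 3.2, 5.8]
gripper_width: 7.7
```

Handle at x≈608, with the shut stop expected near 621. I'll creep the last part slowly.

```bash
python3 -m creep '[[[2,0,0],[0,0,0],-1],[[4,0,0],[0,0,0],-1],[[6,0,0],[0,0,0],-1],[[8,0,0],[0,0,0],-1],[[9,0,0],[0,0,0],-1],[[10,0,0],[0,0,0],-1],[[11,0,0],[0,0,0],-1],[[12,0,0],[0,0,0],-1],[[12,0,0],[0,0,0],-1]]'; python3 -m creep '[[[1,0,0],[0,0,0],-1],[[2,0,0],[0,0,0],-1],[[3,0,0],[0,0,0],-1],[[4,0,0],[0,0,0],-1],[[4,0,0],[0,0,0],-1],[[4,0,0],[0,0,0],-1]]'
```

```text
clock: 50.65
position: [620.2, 217.2, 54.3]
ee_rot: [-0.014, 0.708, -0.706, 0.017]
contact_force: [-1.6, 4.7, 4.1]
gripper_width: 7.8
clock: 51.15
position: [620.9, 217.1, 54.3]
ee_rot: [-0.016, 0.707, -0.706, 0.015]
contact_force: [-10.9, 7.1, 9.6]
gripper_width: 7.5
```

```bash
python3 -m creep '[[[1,0,0],[0,0,0],-1],[[2,0,0],[0,0,0],-1],[[3,0,0],[0,0,0],-1],[[3,0,0],[0,0,0],-1],[[3,0,0],[0,0,0],-1]]'; python3 -m creep '[[[-2,0,0],[0,0,0],-1],[[-4,0,0],[0,0,0],-1],[[-4,0,0],[0,0,0],-0.5],[[-4,0,0],[0,0,0],-0.5],[[-4,0,0],[0,0,0],-0.5]]'; python3 -m creep '[[[0,0,30],[0,0,0],-0.5],[[0,0,70],[0,0,0],-0.5],[[0,0,110],[0,0,0],-0.5],[[0,0,140],[0,0,0],-0.5],[[0,-40,140],[0,0,0],-0.5],[[-20,-80,140],[0,0,0],-0.5],[[-40,-115,140],[0,0,0],-0.5],[[-60,-150,140],[0,0,0],-0.5],[[-80,-185,140],[0,0,0],-0.5],[[-100,-220,140],[0,0,0],-0.5],[[-120,-250,140],[0,0,0],-0.5],[[-120,-250,140],[0,0,0],-0.5]]'; python3 -c "
from h import *
arm.get_image('top')
s,p,d=snap('top','top8.png');snap('side','side8.png')
a=p[60:240,50:350];cv2.imwrite('pics/c8.png',cv2.resize(a[:,:,::-1],None,fx=2.6,fy=2.6,interpolation=cv2.INTER_CUBIC))
"
```

```text
clock: 51.57
position: [620.9, 217.1, 54.2]
ee_rot: [-0.018, 0.707, -0.707, 0.012]
contact_force: [-17.9, 9.2, 14.5]
gripper_width: 7.9
clock: 51.98
position: [621.8, 214.7, 52.6]
ee_rot: [0.015, -0.707, 0.707, -0.015]
contact_force: [0.2, -0.4, 0.6]
gripper_width: 21.5
clock: 52.98
position: [497.3, -39.2, 193.0]
ee_rot: [0.014, -0.707, 0.707, -0.012]
contact_force: [-0.0, 0.4, 0.4]
gripper_width: 21.0
```

View pics/c8.png

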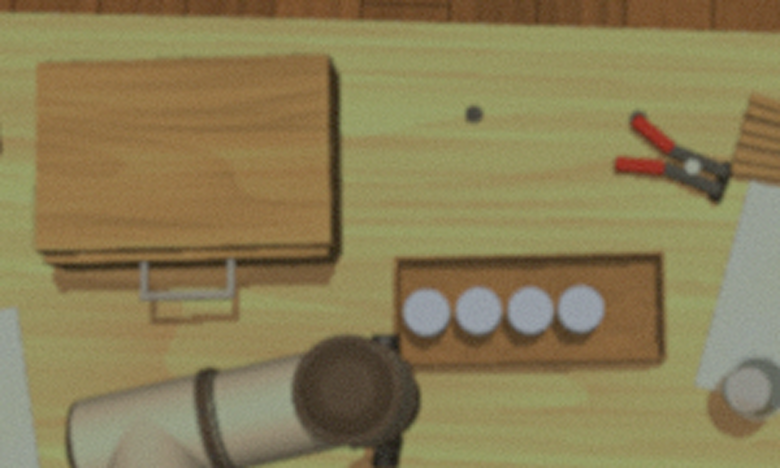

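View pics/side8.png

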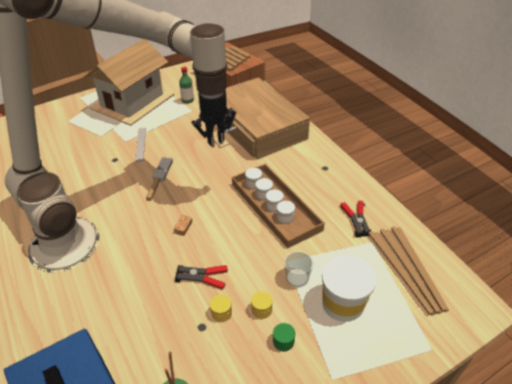

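The top view shows four tins upright in the tray, the drawer shut and the cup standing. I'll check the handle-to-cabinet gap, which should be 52 mm when shut.

Run:
```python
from h import *
c=cam('top');f=lambda u,v,z:onz(c,50+u/2.6-.3,60+v/2.6-.3,z)
h=f(188,296,72);a=f(38,250,95);b=f(328,245,95)
n=np.array([np.cos(.045),np.sin(.045)])
print(h.round(1),a.round(1),b.round(1)); e=(a+b)/2; print('gap',((e-h)[:2]@n).round(1))
s,p,d=snap('top');a=p[140:190,55:185];cv2.imwrite('pics/c9.png',cv2.resize(a[:,:,::-1],None,fx=6,fy=6,interpolation=cv2.INTER_CUBIC))
```

```text
[618.2 215.3  72. ] [662.8 382.5  95. ] [678.1  53.7  95. ]
gap 52.3
```

View pics/c9.png

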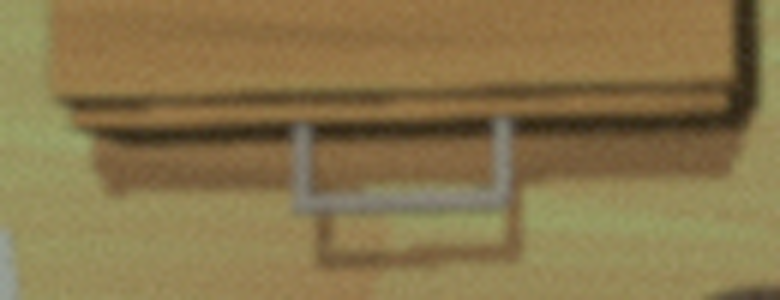

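The gap is 52.3 mm against 52 expected, so the drawer is shut. The arm is clear, so I'll hand the job in.

```bash
python3 -c "
from bench import arm
print(arm.job_done(), arm.read_state()['clock'])"
```

```text
the job is handed in; nothing more can be done
the job is handed in; nothing more can be done
```

All five tins were present. I opened the drawer to its stop, weighed each tin, sorted them, pushed the drawer shut and handed the job in at about 53 s of the 210 s allowed.

- **Tray:** four tins came out light, at about 97, 82, 66 and 110 g from joint-torque change. They stand upright in the tray.
- **Drawer:** one tin came out at about 168 g and stands in the middle front compartment, last seen just before I closed the drawer.
- **Closing:** I pushed the drawer in while holding its handle and crept the last few centimetres, so it did not slam. A final press held about 18 N against the stop.

**Last checks:**
- The handle-to-cabinet gap measures 52.3 mm, against 52 mm when shut.
- No white-lidded tin is left on the bench.
- The cup is standing and the arm touches nothing.

**Disagreements and surprises:**
- Wrist-force weights differed from the torque ones by up to about 20 g. All readings still fell on the same side of 150 g.
- The top-camera estimate of the compartment row was about 5 mm off in y, so I placed the tin by the wrist view.
- Opening the fingers in the drawer briefly pressed the front board, with about 16 N read at the end of that move. The tin stayed upright.
- The fifth tin was knocked about 27 mm aside during the run. I located it again before grasping.

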